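# Switch off the centrifuge, try its lid, free the lock if caught, hold the lid open

### The job

The centrifuge's run is over: turn its speed knob anticlockwise to the off stop. Then take the lid by its handle and, before touching the red release, pull up firmly to find out whether the lock has let go: if the lid comes, carry on opening it, and if the lock still holds it, stop pulling (do not force it), slide the red release out to its stop and take the lid again. The lid does not stay up by itself and must not be let fall; finish while holding it by the handle, open by more than 60 degrees, with the things standing round about left alone.

Things in the scene. Friction and masses are not known exactly. Their poses are not given: they have to be found in the camera images.
- centrifuge: Small bench centrifuge, fixed to the bench: pale grey casing 185 mm deep (x) by 280 mm wide (y) by 100 mm high with a round-windowed lid on the left and a blue control panel (y from -140 to -40 mm, top at z = 100 mm) on the right. Origin under its middle on the bench; x points to its back (the hinge side), y to its left, z up. It stands turned by a few degrees either way.
- speed (a joint): Speed knob: 0 at the off stop (fully anticlockwise seen from above, where a wide red mark stands), growing clockwise to 4.71 rad. It stays where it is left; turning takes about 0.04 N m. It starts between 0.6 and 1.35 rad.
- speed_grip (a point): On the axis of the black speed knob, at the height to grip, 137 mm above the bench. The knob is an upright bar grip 38 mm long, 14 mm thick and 32 mm high (z from 112 to 144 mm) on a disc of 40 mm diameter; this point turns with the knob and the bar's length lies along the point's x axis, with a white pointer line at its -x end. At centrifuge x = 28, y = -92 mm.
- lid (a joint): Lid angle: 0 shut, growing as the handle rises, 1.3 rad (75 degrees) at its stop. The lid (pale grey frame 150 x 168 x 12 mm, round window, 0.3 kg) falls shut when let go; free, it lifts with about 2 N at the handle. Held by the lock it still has about 0.02 rad (4 mm at the handle) of play, then stops hard; a pull of 10 to 15 N is firm enough to tell.
- lid_handle (a point): Middle of the lid's handle: a black round bar of 10 mm diameter, straight for 76 mm along the centrifuge's y, carried 45 mm in front of the lid's front edge by a standoff at each end; clear space in front, below and for 34 mm behind it. Shut, it lies 108 mm above the bench, at centrifuge x = -132, y = 50 mm. The point's axes are parallel to the centrifuge's when shut and turn with the lid.
- lid_hinge (a point): On the lid's hinge line (along the centrifuge's y), level with the handle in y, 104 mm above the bench, at centrifuge x = 68 mm; the handle bar lies 200 mm from it.
- lid_lock: The lid lock, fixed in the casing under the lid's right front corner: a steel plate with a slot that takes the lid's tongue. Its hook is hidden inside; it may or may not be caught, and only a pull on the lid tells.
- release (a joint): Manual release slide: 0 pushed in (as it starts), 0.020 m drawn out to its stop, toward the centrifuge's right (-y). Moving it takes about 3 to 5 N; it stays where it is left. Drawn to its stop it frees the lock for good (let the pull on the lid off first).
- release_top (a point): Middle of the top face of the red release tab on the control panel, 118 mm above the bench; the tab is 24 mm (x) by 14 mm (y) by 16 mm high (z from 102 to 118 mm). Pushed in it is at centrifuge x = -58, y = -78 mm. Its axes are parallel to the centrifuge's.
- tube_green: Loose bystander: standing 50 ml tube with a green cap, 32 mm diameter, 114 mm high; origin under its middle.
- tube_orange: Loose bystander: standing 50 ml tube with an orange cap, 32 mm diameter, 114 mm high; origin under its middle.
- tin_yellow: Loose bystander: small round tin with a yellow lid, 42 mm diameter, 22 mm high; origin under its middle.
- tin_blue: Loose bystander: round tin with a blue lid, 56 mm diameter, 28 mm high; origin under its middle.
- bottle_black_cap: Loose bystander: reagent bottle with a black cap, 54 mm diameter, 100 mm high; origin under its middle.
- bottle_blue_cap: Loose bystander: reagent bottle with a blue cap, 68 mm diameter, 135 mm high; origin under its middle.

How it is judged:
On the way, in this order (a step that is already met when the one before it is completed fails the run):
1. the speed knob is at its off stop, the lid still shut (value of joint speed below 0.1 rad and value of joint lid below 0.06 rad), for 0.2 s.
2. the lid has been tried with the release still in: either pulled firmly against the lock, or it came open (value of joint release below 0.004 m and (contact force between lid and lid_lock above 3 N or value of joint lid above 0.4 rad)), for 0.2 s.
At the end, for the whole second after the job is handed in: The knob is within 0.1 rad of its off stop; the lid is open by more than 60 degrees (1.04 rad) and still (under 0.2 rad/s), with the robot's fingers on its handle (contact over 0.5 N, TCP within 50 mm of the middle of the bar); the bystanders stand upright (value of joint speed below 0.1 rad and value of joint lid above 1.04 rad and contact force between the fingers and lid above 0.5 N and distance between the grasp point and lid_handle below 0.05 m and not (velocity of joint lid above 0.2 rad/s) and velocity of joint lid above -0.2 rad/s and angle between each of tube_green, tube_orange, tin_yellow, tin_blue, bottle_black_cap, bottle_blue_cap's own z axis and vertical below 0.3 rad); the arm keeps its last pose, push and grip.
It fails at once if the lid is lifted while the speed knob is not off (value of joint lid above 0.06 rad and value of joint speed above 0.14 rad).
It fails at once if the lid is forced against the lock (more than 90 N) (contact force between lid and lid_lock above 90 N).
It fails at once if the open lid is let fall (value of joint lid above 0.06 rad and velocity of joint lid below -3.5 rad/s).
It fails at once if a bystander is pushed by more than 30 mm (distance of any of tube_green, tube_orange, tin_yellow, tin_blue, bottle_black_cap, bottle_blue_cap from where it was at the start of the episode above 0.03 m).
It also fails if it takes over 61 s, if anything falls off the work surface, if the arm or the gripper's body presses on something with over 40 N, if the wrist force passes 120 N, or if a joint passes its speed limit or range.

### The arm

A 7-joint arm with a two-finger parallel gripper is mounted at the origin on the work surface; the furniture and walls round the work are solid. World frame = base frame: x ahead of the robot, y to its left, z up, the work surface at z = 0. Lengths are in m, angles in rad, forces in N, time in s.
With the tool pointing down it reaches from about 0.425 to 0.925 m from the base axis. Payload 6.8 kg.
Tool frame: the origin (TCP) lies between the finger pads, 19 mm behind the fingertips; this is the grasp point; z points along the fingers, y is the line along which they close (so a half turn about z gives the same grasp; the last joint's range is limited). The gripper opens to 85 mm and grips with 20 to 120 N. Pads are 22 mm wide; open, the fingers measure 114 mm over their backs; the gripper's body (76 mm by 85 mm) begins 54 mm behind the grasp point. The pads swing forward as they close: fully open they stand 13 mm farther back than shut.
Start: joints at [1.142, 0.477, 0.022, 1.555, -0.011, 1.109, -0.083], TCP at [0.213, -0.641, 0.25] pointing down, gripper open.
Joint ranges: [-2.96, 2.96], [-0.34, 2.1], [-1.41, 1.46], [0.24, 2.44], [-1.37, 4.51], [0.17, 1.92], [-2.96, 2.96]. Speed limits (rad/s): [2.39, 2.39, 3.14, 3.14, 3.14, 3.14, 3.14].

### API

Orientations are given as a rotation vector (axis times angle).
In Python, from bench import r, grab_frame, camera_info gives the robot as it stands.
- The arm moves only by the shell command python3 -m pendant 'ROWS' [OPENING] [FORCE]. ROWS is rows parted by semicolons, their numbers by spaces, 1 to 5 of them, each of 6 numbers: dx, dy, dz in m, then a rotation vector rx, ry, rz in rad; each row is the pose to reach, as a shift and turn from the pose commanded when the command began, along the tool's axes at that moment; what a row does not reach only later rows make up. A row lasts 1/10 s, in which the tool goes at most 0.05 m and 0.15 rad, less where a joint would pass 70% of its speed; a pose out of reach is approached as far as the arm can. OPENING is the finger opening in m, set as the command begins (- or left out keeps the last). The fingers move at their own pace and stop on an object; FORCE is the grip in N (left out, the last holds). Time passes only in rows, so rows that do not move let the fingers close. It prints the time, the measured TCP pose, the force, the opening and the grip force at its end.
- r.get_obs(): the state, without advancing time (a new reading comes with each control period).
- grab_frame(name): name is "side" or "top" or "wrist"; returns (picture, depth): 384x512x3 uint8, blue, green, red; 384x512 float32, m along the optical axis (not along the pixel's ray), 0 where there is no reading.
- camera_info(name): a dict with "camera_matrix" (3x3 intrinsics, pixels), "R" (3x3) and "t" (3): a world point X has camera coordinates R X + t. Camera axes: x right, y down, z forward; pixel columns grow to the right and rows downward; lengths in m; the calibration is good to about 2 mm. A picture is of the moment at which its call begins: read the wrist's pose just before it. camera_info takes no time and is no camera call; for the wrist camera it gives the pose at the moment of the call.
- r.hand_in(): hands the job in; it is judged then, once.
The state is a dict: "clock": time; "joints": joint angles; "qvel": joint speeds; "tau": joint torques, N m; "tcp_pos": TCP position; "orientation": TCP orientation; "contact_force": force on the tool from outside, world axes, zero at the start; "moment": the same for the moment, N m; "grip_width": finger opening in m; "gripper_force": force on a finger pad.
Only numpy, scipy, OpenCV 4.12 (cv2) and the standard library are available. Lean on these libraries where they do the work, as an engineer would, in place of code of your own. Each camera call takes 0.05 s, during which the arm holds its last target. There are 200 camera calls.

## Working session

There is one attempt and no reset: what is moved stays moved. The work goes in short steps, Python scripts to look and compute and a shell command to move; the robot and the scene stay as the last step left them, time stands still between calls to the robot, and variables do not carry over. Pictures are saved under pics/ and viewed, at most 10 in all, crops included, and the job is handed in when it is done.

```bash
mkdir -p pics; ls
cat > h.py <<'E'
import numpy as np, cv2
from bench import r, grab_frame, camera_info
from scipy.spatial.transform import Rotation as R
def snap(n,f):
    ci=camera_info(n); p,d=grab_frame(n); cv2.imwrite(f'pics/{f}.png',p); np.savez(f'pics/{f}.npz',p=p,d=d,K=ci['camera_matrix'],R=ci['R'],t=ci['t']); return p,d
def load(f): return np.load(f'pics/{f}.npz')
def atz(f,u,v,z):  # pixel ray cut with plane z
    q=load(f); ray=q['R'].T@np.linalg.solve(q['K'],[u,v,1.]); c=-q['R'].T@q['t']; return c+ray*(z-c[2])/ray[2]
def dep(f,u,v):
    q=load(f); d=q['d'][v,u]; return q['R'].T@(np.linalg.solve(q['K'],[u,v,1.])*d-q['t'])
E
python3 - <<'E'
from h import *
for n in ('top','side'): 
    p,d=snap(n,n+'0')
a=cv2.imread('pics/top0.png');b=cv2.imread('pics/side0.png')
o=r.get_obs();print(o)
print(camera_info('top'))
cv2.imwrite('pics/top0b.png',cv2.resize(a,(800,600)))
E
```

```text
pics
{'clock': 0.1, 'joints': array([ 1.14191921,  0.47772587,  0.02236529,  1.55636107, -0.01152137,
        1.1093309 , -0.08309987]), 'qvel': array([ 0.00038898, -0.00060027,  0.0006214 , -0.00517948,  0.00039198,
        0.00153315,  0.00067025]), 'tau': array([ 4.55495450e-03, -5.97752988e+01,  1.61363773e+00, -2.81953132e+01,
        1.28007613e-02,  5.00617418e-03,  3.48394209e-06]), 'tcp_pos': array([ 0.21264951, -0.64008238,  0.24911412]), 'orientation': array([-3.09964205e+00, -5.01439174e-01,  6.03370827e-04]), 'contact_force': array([-0.01641367,  0.53355838, -0.68445036]), 'moment': array([-0.0523396 ,  0.018162  ,  0.01549964]), 'gripper_force': 0.0, 'grip_width': 0.08545288593908192}
{'camera_matrix': array([[484.69418326,   0.        , 246.7801993 ],
       [  0.        , 484.69418326, 198.47510825],
       [  0.        ,   0.        ,   1.        ]]), 'R': array([[ 0.02092549, -0.99976689,  0.00531905],
       [-0.99889171, -0.02113093, -0.04205743],
       [ 0.04216002, -0.00443309, -0.99910104]]), 't': array([-0.0244575 ,  0.55884181,  1.3854481 ])}
```

View pics/top0b.png

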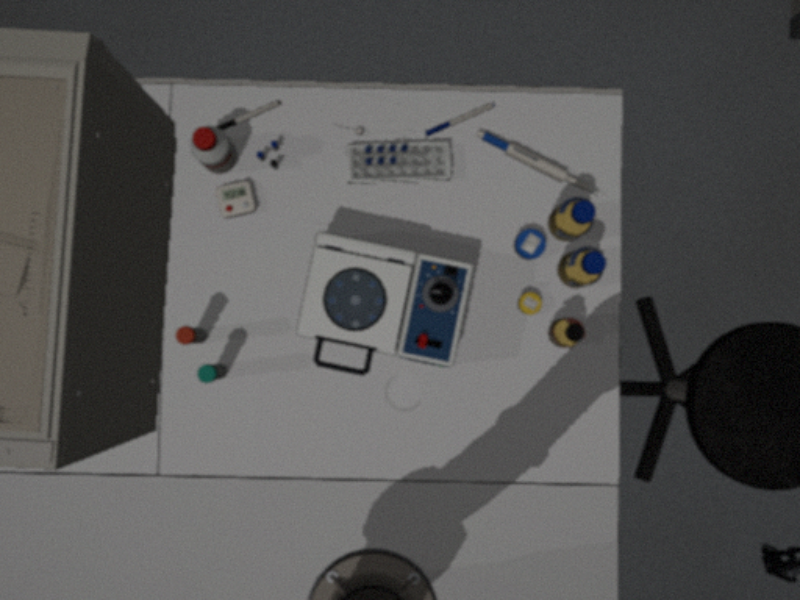

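View pics/side0.png

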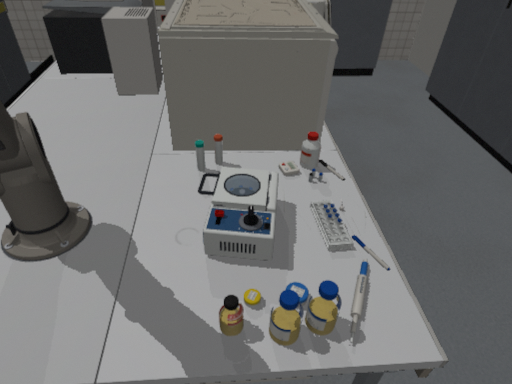

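The top view shows the centrifuge at about (385,300) of the 800x600 picture, with its hinge side away from the robot. The knob is near (440,292), the red tab near (424,341) and the handle near (343,368). The bystanders stand well to the right and left. Next I'll enlarge the centrifuge.

Run:
```python
from h import *
a=cv2.imread('pics/top0.png')[143:243,183:316]
cv2.imwrite('pics/crop1.png',cv2.convertScaleAbs(cv2.resize(a,(798,600),interpolation=cv2.INTER_CUBIC),alpha=1.4))
```

```text
(no output)
```

View pics/crop1.png

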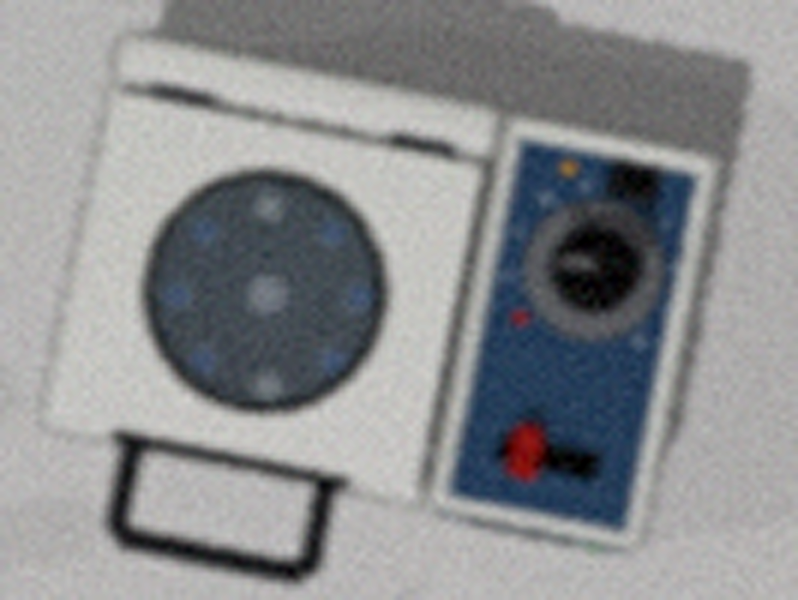

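```bash
cat > fit.py <<'E'
from h import *
def P(cx,cy,z): return atz('top0',183+(cx+.5)/6-.5,143+(cy+.5)/6-.5,z)
pts=[((-132,50,108),(210,553)),((28,-92,112),(597,270)),((-58,-78,118),(526,450)),
 ((-92.5,-40,100),(434,510)),((-92.5,-140,100),(628,547)),((92.5,-40,100),(510,122)),((92.5,-140,100),(718,160)),((92.5,140,100),(118,37))]
L=np.array([p[0] for p in pts])/1e3; W=np.array([P(*p[1],p[0][2]/1e3) for p in pts])
w=np.array([2,2,2,1,1,1,1,1.])
lc=(w@L)/w.sum(); wc=(w@W)/w.sum()
H=((L-lc)*w[:,None]).T@(W-wc); th=np.arctan2(H[0,1]-H[1,0],H[0,0]+H[1,1])
Rz=R.from_euler('z',th).as_matrix(); o=wc-Rz@lc
print(np.degrees(th),o); print(np.round((W-(L@Rz.T+o))@Rz*1e3,1))
for n,l in dict(knob=(28,-92,137),handle=(-132,50,108),hinge=(68,50,104),rel=(-58,-78,118)).items(): print(n,Rz@np.array(l)/1e3+o)
E
python3 fit.py
```

```text
-10.532289706866408 [ 5.75138153e-01 -9.25436359e-03  1.11022302e-16]
[[ 1.9  0.1 -0. ]
 [ 0.6 -1.3 -0. ]
 [ 1.4 -0.1  0. ]
 [ 1.4 -4.  -0. ]
 [ 2.8  7.3 -0. ]
 [-5.3 -2.2 -0. ]
 [-3.1  2.4 -0. ]
 [-3.7 -1.  -0. ]]
knob [ 0.58584977 -0.10482246  0.137     ]
handle [0.45450156 0.06403147 0.108     ]
hinge [0.65113197 0.02747354 0.104     ]
rel [ 0.50385774 -0.07533843  0.118     ]
```

```bash
cat > go.py <<'E'
import sys; from h import *
def rel(p,yaw):
    o=r.get_obs(); A=R.from_rotvec(o['orientation'])
    B=R.from_euler('z',yaw,degrees=True)*R.from_euler('x',180,degrees=True)
    d=A.inv().apply(np.array(p)-o['tcp_pos']); w=(A.inv()*B).as_rotvec()
    print('rel',np.round(d,4),np.round(w,4),'tcp',np.round(o['tcp_pos'],4),'F',np.round(o['contact_force'],1),'t',o['clock'],'j7',round(o['joints'][6],2))
if __name__=='__main__':
    v=[float(x) for x in sys.argv[1:]]; rel(v[:3],v[3])
E
python3 go.py 0.586 -0.105 0.25 63
```

```text
rel [ 5.230e-01 -3.901e-01 -3.000e-04] [-1.700e-03 -5.000e-04 -7.788e-01] tcp [ 0.2126 -0.6401  0.2491] F [-0.   0.5 -0.7] t 0.1 j7 -0.08
```

```bash
M='python3 -m pendant'
python3 -m pendant '0.523 -0.39 0 0 0 -0.779; 0.523 -0.39 0 0 0 -0.779; 0.523 -0.39 0 0 0 -0.779; 0.523 -0.39 0 0 0 -0.779; 0.523 -0.39 0 0 0 -0.779'; python3 go.py 0.586 -0.105 0.25 63
```

```text
clock: 0.6
tcp_pos: [0.3565, -0.4336, 0.2498]
orientation: [-2.697, -1.611, 0.0]
contact_force: [0.6, 0.4, 0.6]
grip_width: 0.0854
gripper_force: 0.0
rel [ 3.981e-01  4.620e-02 -2.000e-04] [-0.0004  0.     -0.0227] tcp [ 0.3565 -0.4336  0.2498] F [0.6 0.4 0.6] t 0.6 j7 0.21
```

```bash
python3 -m pendant '0.398 0.046 0 0 0 -0.02; 0.398 0.046 0 0 0 -0.02; 0.398 0.046 0 0 0 -0.02; 0.398 0.046 0 0 0 -0.02; 0.398 0.046 0 0 0 -0.02'; python3 go.py 0.586 -0.105 0.25 63
```

```text
clock: 1.1
tcp_pos: [0.5007, -0.2296, 0.2499]
orientation: [-2.686, -1.629, 0.001]
contact_force: [1.3, 0.1, -0.1]
grip_width: 0.0851
gripper_force: 0.0
rel [ 0.1499  0.018  -0.0002] [-0.0003  0.0003 -0.009 ] tcp [ 0.5007 -0.2296  0.2499] F [ 1.3  0.1 -0.1] t 1.1 j7 -0.27
```

```bash
python3 -m pendant '0.15 0.018 0 0 0 0; 0.15 0.018 0 0 0 0; 0.15 0.018 0 0 0 0; 0.15 0.018 0 0 0 0; 0.15 0.018 0 0 0 0' 0.085; python3 go.py 0.586 -0.105 0.25 63
python3 - <<'E'
from h import *
p,d=snap('wrist','w1'); ci=load('w1')
for n,x in dict(knob=(.586,-.105,.144),disc=(.586,-.105,.112),rel=(.504,-.075,.118),hand=(.4545,.064,.108)).items():
    c=ci['R']@np.array(x)+ci['t']; print(n,c,(ci['K']@c/c[2])[:2])
E
```

```text
clock: 1.6
tcp_pos: [0.5857, -0.1049, 0.2494]
orientation: [-2.682, -1.634, 0.001]
contact_force: [-1.0, -1.2, -0.8]
grip_width: 0.0849
gripper_force: 0.0
rel [ 0.      0.0004 -0.0006] [-0.0011 -0.0002 -0.0053] tcp [ 0.5857 -0.1049  0.2494] F [-1.  -1.2 -0.8] t 1.6 j7 -0.54
knob [0.00071863 0.00367285 0.23912228] [259.37976514 196.92973998]
disc [ 0.00076869 -0.0054807   0.26978512] [259.33256225 186.1374105 ]
rel [-0.08585371  0.00678793  0.26732735] [161.31463457 199.96465276]
hand [-0.19369565 -0.09260105  0.24826961] [22.44989656 79.44751959]
```

View pics/w1.png

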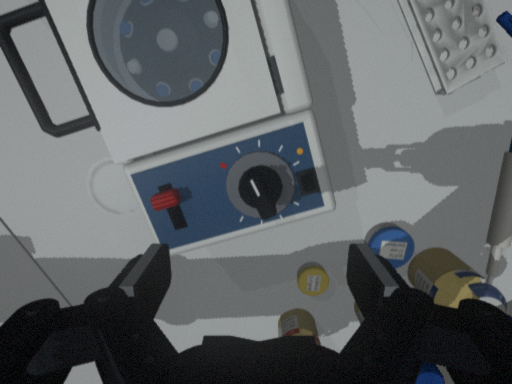

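The wrist view shows the knob disc at (260,186), its pointer line running about (252,181)-(259,196), the red off mark at (223,166), the release at (165,199) and the handle at (25,80). All of them match the fit. I'll enlarge the knob.

Run:
```python
from h import *
a=cv2.imread('pics/w1.png')[140:230,200:320]
cv2.imwrite('pics/crop2.png',cv2.convertScaleAbs(cv2.resize(a,(720,540),interpolation=cv2.INTER_CUBIC),alpha=2,beta=20))
```

```text
(no output)
```

View pics/crop2.png

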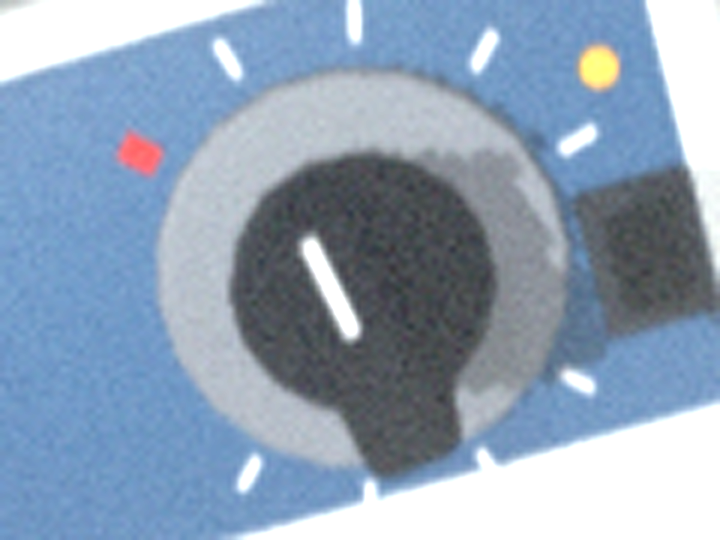

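```bash
python3 - <<'E'
from h import *
f=lambda x,y,z: atz('w1',200+x/6-.4,140+y/6-.4,z)
a,b=f(310,240,.144),f(352,335,.144); d=a-b
e1=f(385,472,.144); m=f(140,153,.101); c=f(362,268,.112)
print(a,b,np.degrees(np.arctan2(d[1],d[0])),'disc',c,'red',np.degrees(np.arctan2(*(m-c)[[1,0]])))
l=f(378,470,.144);q=f(458,440,.144);print('far end',(l+q)/2,np.linalg.norm(l-q), 'bar len',np.linalg.norm(a-(l+q)/2), (a-(l+q)/2), np.degrees(np.arctan2(*(a-(l+q)/2)[[1,0]])))
E
python3 go.py 0.586 -0.106 0.137 87
```

```text
[ 0.58687923 -0.08955989  0.144     ] [ 0.58578787 -0.10349638  0.144     ] 85.52233485826208 disc [ 0.58726786 -0.10371093  0.112     ] red 128.49858226814365
far end [ 0.58588826 -0.12253216  0.144     ] 0.011525629538896846 bar len 0.03298715463326265 [0.00099098 0.03297227 0.        ] 88.27850139679754
rel [0.0014 0.0006 0.1124] [-0.0012  0.0007 -0.4272] tcp [ 0.585  -0.1069  0.2494] F [ 0.3 -1.6 -0.4] t 1.65 j7 -0.54
```

```bash
python3 -m pendant '0 0 0.03 0 0 -0.15; 0 0 0.06 0 0 -0.3; 0 0 0.08 0 0 -0.427; 0 0 0.1 0 0 -0.427; 0 0 0.1 0 0 -0.427' 0.05; python3 go.py 0.5865 -0.105 0.137 87
```

```text
clock: 2.15
tcp_pos: [0.5824, -0.109, 0.1471]
orientation: [-2.28, -2.155, 0.007]
contact_force: [-0.2, -0.1, -0.2]
grip_width: 0.0499
gripper_force: 0.0
rel [0.0042 0.0039 0.0101] [-0.0061  0.0005 -0.0041] tcp [ 0.5824 -0.109   0.1471] F [-0.2 -0.1 -0.2] t 2.15 j7 -0.21
```

```bash
python3 -m pendant '0.004 0.004 0.01 -0.006 0 0; 0.004 0.004 0.01 -0.006 0 0;0.004 0.004 0.01 -0.006 0 0'; python3 go.py 0.5865 -0.105 0.137 87
```

```text
clock: 2.45
tcp_pos: [0.59, -0.1029, 0.1407]
orientation: [2.276, 2.158, 0.007]
contact_force: [-0.3, 0.6, 1.0]
grip_width: 0.0502
gripper_force: 0.0
rel [-0.0023 -0.0035  0.0037] [ 0.0071  0.0002 -0.0007] tcp [ 0.59   -0.1029  0.1407] F [-0.3  0.6  1. ] t 2.45 j7 -0.23
```

```bash
python3 -m pendant '0 0 0 0 0 0; 0 0 0 0 0 0; 0 0 0 0 0 0'; python3 go.py 0.5865 -0.105 0.137 87
```

```text
clock: 2.75
tcp_pos: [0.5898, -0.1029, 0.1404]
orientation: [2.276, 2.158, 0.007]
contact_force: [0.5, -0.1, 0.2]
grip_width: 0.0503
gripper_force: 0.0
rel [-0.0022 -0.0032  0.0034] [ 0.0067  0.0002 -0.0007] tcp [ 0.5898 -0.1029  0.1404] F [ 0.5 -0.1  0.2] t 2.75 j7 -0.23
```

Those readings are settled, so I'll make the last correction and close on the bar.

```bash
python3 -m pendant '-0.002 -0.003 0.003 0.006 0 0; -0.002 -0.003 0.003 0.006 0 0; -0.002 -0.003 0.003 0.006 0 0'; python3 go.py 0.5865 -0.105 0.137 87
python3 -m pendant '0 0 0 0 0 0; 0 0 0 0 0 0; 0 0 0 0 0 0; 0 0 0 0 0 0; 0 0 0 0 0 0' 0 40; python3 go.py 0.5865 -0.105 0.137 87
```

```text
clock: 3.05
tcp_pos: [0.5863, -0.1049, 0.1368]
orientation: [-2.28, -2.161, 0.001]
contact_force: [0.6, 0.3, 0.5]
grip_width: 0.0499
gripper_force: 0.0
rel [-0.0001  0.0002 -0.0002] [-0.0004  0.     -0.001 ] tcp [ 0.5863 -0.1049  0.1368] F [0.6 0.3 0.5] t 3.05 j7 -0.22
clock: 3.55
tcp_pos: [0.5867, -0.1046, 0.1371]
orientation: [2.279, 2.162, 0.0]
contact_force: [-0.6, -1.6, 2.2]
grip_width: 0.0132
gripper_force: 41.0
rel [-0.0004 -0.0001  0.0001] [ 0.0003 -0.     -0.0006] tcp [ 0.5867 -0.1046  0.1371] F [-0.6 -1.6  2.2] t 3.55 j7 -0.22
```

```bash
python3 -m pendant '0 0 0 0 0 -0.12; 0 0 0 0 0 -0.24; 0 0 0 0 0 -0.36; 0 0 0 0 0 -0.48; 0 0 0 0 0 -0.6'; python3 go.py 0.5865 -0.105 0.137 125; python3 -c "
from h import *;print(r.get_obs()['moment'])"
python3 -m pendant '0 0 0 0 0 -0.05; 0 0 0 0 0 -0.1; 0 0 0 0 0 -0.1'; python3 go.py 0.5865 -0.105 0.137 125; python3 -c "
from h import *;print(r.get_obs()['moment'])"
```

```text
clock: 4.05
tcp_pos: [0.5862, -0.1048, 0.1371]
orientation: [-1.532, -2.742, 0.001]
contact_force: [-1.3, -1.2, 1.6]
grip_width: 0.0134
gripper_force: 41.2
rel [-0.0003  0.0001  0.0001] [-0.0007 -0.0002 -0.0592] tcp [ 0.5862 -0.1048  0.1371] F [-1.3 -1.2  1.6] t 4.05 j7 0.31
[ 0.01614461  0.43631841 -0.0301475 ]
clock: 4.35
tcp_pos: [0.5862, -0.1049, 0.1372]
orientation: [-1.404, -2.809, -0.001]
contact_force: [-2.1, 0.1, 3.6]
grip_width: 0.0134
gripper_force: 52.6
rel [-0.0002  0.0002  0.0002] [-0.0001 -0.0011  0.0329] tcp [ 0.5862 -0.1049  0.1372] F [-2.1  0.1  3.6] t 4.35 j7 0.39
[ 0.12219009  0.5261831  -1.31267943]
```

The moment jumped to -1.3 N m at yaw 127 degrees, so the knob is at its stop, in line with the red mark at 128 degrees. I'll let go and move over to the handle.

```bash
python3 -m pendant '0 0 0 0 0 0.05; 0 0 0 0 0 0.05; 0 0 0 0 0 0.05; 0 0 -0.03 0 0 0.05; 0 0 -0.08 0 0 0.05' 0.05; python3 go.py 0.4545 0.064 0.2 79.5
```

```text
clock: 4.85
tcp_pos: [0.5842, -0.1047, 0.2146]
orientation: [-1.465, -2.772, 0.003]
contact_force: [-0.2, -1.0, -0.1]
grip_width: 0.0498
gripper_force: 0.0
rel [ 0.2124 -0.0121  0.0157] [-0.0068 -0.0027  0.7817] tcp [ 0.5842 -0.1047  0.2146] F [-0.2 -1.  -0.1] t 4.85 j7 0.41
```

```bash
python3 -m pendant '0.212 -0.012 0 0 0 0.782; 0.212 -0.012 0 0 0 0.782; 0.212 -0.012 0 0 0 0.782; 0.212 -0.012 0 0 0 0.782; 0.212 -0.012 0 0 0 0.782' 0.034;python3 -m pendant '0 0 0 0 0 0.032; 0 0 0 0 0 0.032'; python3 go.py 0.4545 0.064 0.2 79.5
python3 - <<'E'
from h import *
p,d=snap('wrist','w2'); ci=load('w2')
for x in ((.4545,.064,.108),(.586,-.105,.144)):
    c=ci['R']@np.array(x)+ci['t']; print((ci['K']@c/c[2])[:2])
E
```

```text
clock: 5.35
tcp_pos: [0.4541, 0.0683, 0.2172]
orientation: [-2.383, -2.047, 0.001]
contact_force: [1.5, 0.4, 0.1]
grip_width: 0.034
gripper_force: 0.0
clock: 5.55
tcp_pos: [0.4572, 0.0645, 0.2172]
orientation: [2.414, 2.009, 0.0]
contact_force: [1.1, 0.3, 0.8]
grip_width: 0.0336
gripper_force: 0.0
rel [-0.001  -0.0026  0.0172] [0.0008 0.0004 0.0008] tcp [0.4572 0.0645 0.2172] F [1.1 0.3 0.8] t 5.55 j7 -0.61
[255.8076433  196.77041613]
[450.23669922 374.42263409]
```

View pics/w2.png

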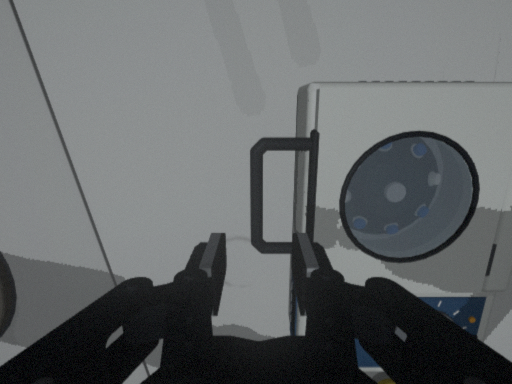

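The handle bar stands upright in the picture at column 257, running from row 142 to row 250 with its middle at (257,196). The fit predicted (256,197). I'll go down and grip it.

```bash
python3 -m pendant '-0.001 -0.002 0.04 0 0 0; -0.001 -0.002 0.08 0 0 0; -0.001 -0.002 0.109 0 0 0; -0.001 -0.002 0.109 0 0 0; -0.001 -0.002 0.109 0 0 0'; python3 go.py 0.455 0.064 0.108 79.5
```

```text
clock: 6.1
tcp_pos: [0.4555, 0.0632, 0.1082]
orientation: [-2.416, -2.007, 0.001]
contact_force: [1.0, 0.6, 1.7]
grip_width: 0.0339
gripper_force: 0.0
rel [ 0.0007 -0.0007  0.0002] [-0.0009 -0.0002 -0.0013] tcp [0.4555 0.0632 0.1082] F [1.  0.6 1.7] t 6.1 j7 -0.76
```

```bash
python3 -m pendant '0 0 0 0 0 0; 0 0 0 0 0 0; 0 0 0 0 0 0; 0 0 0 0 0 0' 0 60
python3 -m pendant '0 0 -0.001 0 0 0; 0 0 -0.002 0 0 0; 0 0 -0.003 0 0 0; 0 0 -0.003 0 0 0'
python3 -m pendant '0 0 -0.001 0 0 0; 0 0 -0.001 0 0 0'
```

```text
clock: 6.5
tcp_pos: [0.4552, 0.0637, 0.1096]
orientation: [2.416, 2.007, 0.001]
contact_force: [-4.4, 1.2, 6.3]
grip_width: 0.0079
gripper_force: 58.5
clock: 6.9
tcp_pos: [0.4552, 0.0636, 0.1112]
orientation: [-2.417, -2.007, -0.001]
contact_force: [-2.6, 3.5, -1.9]
grip_width: 0.008
gripper_force: 58.5
clock: 7.1
tcp_pos: [0.4553, 0.0636, 0.1121]
orientation: [-2.417, -2.007, -0.0]
contact_force: [-3.1, 3.6, -2.2]
grip_width: 0.0081
gripper_force: 58.5
```

```bash
python3 -m pendant '0 0 -0.001 0 0 0; 0 0 -0.001 0 0 0'|grep -E 'tcp|contact'
python3 -m pendant '0 0 -0.001 0 0 0; 0 0 -0.001 0 0 0'|grep -E 'tcp|contact'
python3 -m pendant '0 0 -0.0005 0 0 0; 0 0 -0.0005 0 0 0'|grep -E 'tcp|contact'
```

```text
tcp_pos: [0.4553, 0.0636, 0.1131]
contact_force: [-1.8, 4.3, -1.4]
tcp_pos: [0.4553, 0.0635, 0.1141]
contact_force: [-2.6, 4.4, -1.2]
tcp_pos: [0.4553, 0.0636, 0.1143]
contact_force: [-0.9, 5.2, -5.6]
```

```bash
python3 -m pendant '0 0 -0.0005 0 0 0; 0 0 -0.0005 0 0 0'|grep -E 'tcp|contact'
python3 -m pendant '0 0 -0.0005 0 0 0; 0 0 -0.0005 0 0 0'|grep -E 'tcp|contact'
```

```text
tcp_pos: [0.4553, 0.0635, 0.1145]
contact_force: [0.2, 5.3, -9.8]
tcp_pos: [0.4553, 0.0636, 0.1147]
contact_force: [2.3, 6.7, -13.7]
```

The lock holds: 13.7 N with hardly any movement. I'll hold that briefly for the test, then ease off, let go and look at the release.

```bash
python3 -m pendant '0 0 0 0 0 0; 0 0 0 0 0 0; 0 0 0 0 0 0; 0 0 0 0 0 0'|grep -E 'tcp|contact'
python3 -m pendant '0 0 0.002 0 0 0; 0 0 0.004 0 0 0; 0 0 0.006 0 0 0; 0 0 0.006 0 0 0; 0 0 0.006 0 0 0'|grep -E 'tcp|contact'
```

```text
tcp_pos: [0.4553, 0.0635, 0.1147]
contact_force: [3.0, 5.6, -13.9]
tcp_pos: [0.4552, 0.0636, 0.1097]
contact_force: [-3.5, 4.4, 0.3]
```

```bash
python3 -m pendant '0 0 0 0 0 0; 0 0 0 0 0 0; 0 0 -0.03 0 0 0; 0 0 -0.07 0 0 0; 0 0 -0.07 0 0 0' 0.034|grep -E 'tcp|contact|wid'; python3 go.py 0.504 -0.0755 0.18 79.5
```

```text
tcp_pos: [0.4589, 0.0635, 0.184]
contact_force: [0.3, 0.3, 0.2]
grip_width: 0.0342
rel [-0.1282  0.07    0.0044] [ 0.0089 -0.002  -0.0029] tcp [0.4589 0.0635 0.184 ] F [0.3 0.3 0.2] t 9.5 j7 -0.66
```

```bash
python3 -m pendant '-0.128 0.07 0 0 0 0; -0.128 0.07 0 0 0 0; -0.128 0.07 0 0 0 0; -0.128 0.07 0 0 0 0; -0.128 0.07 0 0 0 0' 0.045|grep -E 'tcp|contact|wid'; python3 go.py 0.504 -0.0755 0.124 79.5
python3 - <<'E'
from h import *
p,d=snap('wrist','w3'); ci=load('w3')
for x in ((.504,-.0755,.118),(.586,-.105,.144)):
    c=ci['R']@np.array(x)+ci['t']; print((ci['K']@c/c[2])[:2])
E
```

```text
tcp_pos: [0.5006, -0.0772, 0.1791]
contact_force: [0.2, 0.8, -0.1]
grip_width: 0.0453
rel [0.0023 0.003  0.0551] [-0.      0.0004 -0.0055] tcp [ 0.5006 -0.0772  0.1791] F [ 0.2  0.8 -0.1] t 10.0 j7 -0.36
[263.7636457  214.24452461]
[413.25731445 252.14541843]
```

View pics/w3.png

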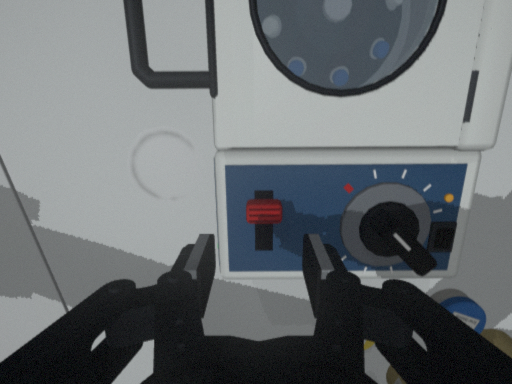

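The pointer line on the bar now points at the red mark, so the knob is off. The red tab's centre is at (264,212), against (264,214) predicted. I'll go down, grip it across its 24 mm and draw it out.

```bash
python3 -m pendant '0.002 0.003 0.03 0 0 0; 0.002 0.003 0.05 0 0 0; 0.002 0.003 0.05 0 0 0; 0.002 0.003 0.05 0 0 0'|grep -E 'tcp|contact|wid'; python3 go.py 0.504 -0.0755 0.124 79.5
```

```text
tcp_pos: [0.5038, -0.0727, 0.1298]
contact_force: [0.1, 0.2, -0.1]
grip_width: 0.0452
rel [-0.0027  0.0007  0.0058] [-0.0004 -0.0003  0.0004] tcp [ 0.5038 -0.0727  0.1298] F [ 0.1  0.2 -0.1] t 10.45 j7 -0.42
```

```bash
python3 -m pendant '-0.002 0 0.005 0 0 0; -0.002 0 0.005 0 0 0; -0.002 0 0.005 0 0 0'|grep -E 'tcp|contact|wid'
python3 -m pendant '0 0 0 0 0 0; 0 0 0 0 0 0; 0 0 0 0 0 0; 0 0 0 0 0 0' 0 40|grep -E 'tcp|contact|wid|grip'
```

```text
tcp_pos: [0.5038, -0.0761, 0.125]
contact_force: [0.2, 0.4, 0.9]
grip_width: 0.0448
tcp_pos: [0.5045, -0.0762, 0.1252]
contact_force: [1.7, -0.9, 5.4]
grip_width: 0.0228
gripper_force: 42.7
```

```bash
python3 -m pendant '-0.004 0 0 0 0 0; -0.008 0 0 0 0 0; -0.012 0 0 0 0 0; -0.016 0 0 0 0 0; -0.019 0 0 0 0 0'|grep -E 'tcp|contact|wid|grip'
python3 -m pendant '-0.001 0 0 0 0 0; -0.002 0 0 0 0 0; -0.002 0 0 0 0 0'|grep -E 'tcp|contact|wid|grip'
python3 -m pendant '-0.001 0 0 0 0 0; -0.001 0 0 0 0 0'|grep -E 'tcp|contact|wid|grip'
```

```text
tcp_pos: [0.5012, -0.0942, 0.1252]
contact_force: [2.5, 2.9, 6.2]
grip_width: 0.0227
gripper_force: 42.8
tcp_pos: [0.5008, -0.0959, 0.1252]
contact_force: [3.2, 1.6, 5.8]
grip_width: 0.0229
gripper_force: 42.8
tcp_pos: [0.5008, -0.096, 0.1252]
contact_force: [3.5, 4.6, 4.8]
grip_width: 0.0226
gripper_force: 42.7
```

```bash
python3 -m pendant '-0.001 0 0 0 0 0; -0.002 0 0 0 0 0; -0.002 0 0 0 0 0'|grep -E 'tcp|contact|wid|grip'
python3 -m pendant '0.002 0 0 0 0 0; 0.002 0 0 0 0 0; 0.002 0 -0.03 0 0 0; 0.002 0 -0.055 0 0 0; 0.002 0 -0.055 0 0 0' 0.04 |grep -E 'tcp|contact|wid|grip'; python3 go.py 0.455 0.064 0.18 79.5
```

```text
tcp_pos: [0.5008, -0.0961, 0.1252]
contact_force: [4.7, 9.7, 4.7]
grip_width: 0.0228
gripper_force: 42.6
tcp_pos: [0.5006, -0.0984, 0.1819]
contact_force: [-0.6, 0.1, 0.1]
grip_width: 0.0401
gripper_force: 0.0
rel [ 0.1511 -0.0748  0.0015] [ 0.0038  0.0007 -0.0027] tcp [ 0.5006 -0.0984  0.1819] F [-0.6  0.1  0.1] t 12.95 j7 -0.32
```

The slide is at its stop: 20 mm travelled and 10 N at the end. Back to the handle.

```bash
python3 -m pendant '0.15 -0.075 0 0 0 0; 0.15 -0.075 0 0 0 0; 0.15 -0.075 0 0 0 0; 0.15 -0.075 0 0 0 0; 0.15 -0.075 0 0 0 0' 0.034|grep -E 'tcp|contact'
python3 -m pendant '0 0 0.02 0 0 0; 0 0 0.04 0 0 0; 0 0 0.04 0 0 0; 0 0 0.04 0 0 0'|grep -E 'tcp|contact'; python3 go.py 0.455 0.064 0.109 79.5
python3 - <<'E'
from h import *
p,d=snap('wrist','w4'); ci=load('w4')
g=(p[:,:,2].astype(int)-np.maximum(p[:,:,0],p[:,:,1]))>60; v,u=np.nonzero(g); print('red px',len(u),u.min() if len(u) else 0,u.max() if len(u) else 0, v.mean())
E
```

```text
tcp_pos: [0.4516, 0.066, 0.1788]
contact_force: [0.6, -0.6, -0.3]
tcp_pos: [0.453, 0.0624, 0.1391]
contact_force: [-0.1, 0.8, 1.2]
rel [0.0019 0.0017 0.0301] [-0.0018  0.0009 -0.0033] tcp [0.453  0.0624 0.1391] F [-0.1  0.8  1.2] t 13.85 j7 -0.72
red px 0 0 0 nan<stdin>:3: RuntimeWarning: Mean of empty slice.
  ret = ret.dtype.type(ret / rcount)
```

```bash
python3 -m pendant '0.002 0.002 0.015 0 0 0; 0.002 0.002 0.03 0 0 0; 0.002 0.002 0.03 0 0 0; 0.002 0.002 0.03 0 0 0'|grep -E 'tcp|contact'
python3 -m pendant '0 0 0 0 0 0; 0 0 0 0 0 0; 0 0 0 0 0 0; 0 0 0 0 0 0' 0 60|grep -E 'tcp|contact|grip'
python3 -m pendant '0 0 -0.002 0 0 0; 0 0 -0.004 0 0 0; 0 0 -0.004 0 0 0'|grep -E 'tcp|contact'
python3 -m pendant '0 0 -0.001 0 0 0; 0 0 -0.002 0 0 0; 0 0 -0.002 0 0 0'|grep -E 'tcp|contact'
```

```text
tcp_pos: [0.4557, 0.0652, 0.1094]
contact_force: [0.4, -0.2, -0.2]
tcp_pos: [0.4556, 0.0654, 0.1101]
contact_force: [-3.2, 1.1, 7.1]
grip_width: 0.0079
gripper_force: 58.6
tcp_pos: [0.4556, 0.0654, 0.1137]
contact_force: [-0.3, 1.6, -1.7]
tcp_pos: [0.4557, 0.0654, 0.1155]
contact_force: [-0.6, 1.4, -2.2]
```

The lid is past the old stop with only 2 N on it, so it's free. I'll follow the 200 mm arc with a lighter grip.

```bash
python3 -m pendant '0 0.002 -0.02 0 0 0; 0 0.006 -0.0395 0 0 0; 0 0.012 -0.0585 0 0 0; 0 0.0195 -0.077 0 0 0; 0 0.029 -0.0945 0 0 0' - 35
python3 go.py 0.455 0.064 0.109 79.5
```

```text
clock: 15.8
tcp_pos: [0.4829, 0.0603, 0.2104]
orientation: [-2.415, -2.006, 0.003]
contact_force: [-2.7, 2.9, -1.0]
grip_width: 0.0076
gripper_force: 55.5
rel [-0.0015 -0.0278  0.1015] [-0.0027  0.0004 -0.0012] tcp [0.4829 0.0603 0.2104] F [-2.7  2.9 -1. ] t 15.8 j7 -0.62
```

```bash
python3 -m pendant '0 0.0115 -0.0165 0 0 0; 0 0.024 -0.032 0 0 0; 0 0.0385 -0.0455 0 0 0; 0 0.054 -0.058 0 0 0; 0 0.071 -0.069 0 0 0'
python3 -m pendant '0 0.007 -0.004 0 0 0; 0 0.014 -0.0075 0 0 0; 0 0.021 -0.0105 0 0 0; 0 0.027 -0.013 0 0 0; 0 0.027 -0.013 0 0 0' - 60
python3 - <<'E'
from h import *
p,d=snap('wrist','w5');snap('top','t5')
a=cv2.imread('pics/t5.png')[143:243,183:316]; cv2.imwrite('pics/v5.png',np.hstack([cv2.resize(p,(400,300)),cv2.resize(a,(399,300))]))
o=r.get_obs();h=np.array([.651,.0275,.104]);print(o['tcp_pos'],np.linalg.norm(o['tcp_pos']-h),np.arctan2(o['tcp_pos'][2]-h[2],np.linalg.norm((o['tcp_pos']-h)[:2])))
E
```

```text
clock: 16.3
tcp_pos: [0.5512, 0.0478, 0.2811]
orientation: [-2.414, -2.006, 0.008]
contact_force: [-12.1, 1.3, 17.2]
grip_width: 0.0074
gripper_force: 56.2
clock: 16.8
tcp_pos: [0.5814, 0.0422, 0.2954]
orientation: [2.416, 2.005, 0.003]
contact_force: [-7.9, 0.2, 18.2]
grip_width: 0.0075
gripper_force: 61.0
[0.58089122 0.04237039 0.29517782] 0.2041698486486107 1.2121320998995229
```

View pics/v5.png

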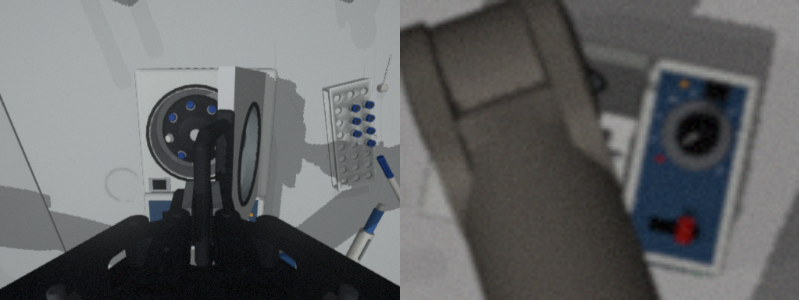

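The wrist view (left) shows the handle bar between the fingers at about (205,180), with the lid standing steep beside it. The top view (right) shows the knob at off and the tab drawn out. I'll let it settle and hand in.

```bash
python3 -m pendant '0 0 0 0 0 0; 0 0 0 0 0 0; 0 0 0 0 0 0; 0 0 0 0 0 0'
python3 -c "
from h import *;print(r.hand_in())"
```

```text
clock: 17.3
tcp_pos: [0.5807, 0.0424, 0.2951]
orientation: [2.416, 2.006, 0.002]
contact_force: [-8.0, -0.3, 16.9]
grip_width: 0.0075
gripper_force: 60.9
the job is handed in; nothing more can be done
None
```

I turned the knob to off, tried the lid (the lock held at about 14 N), drew the release to its stop, opened the lid to about 68 degrees and handed in still holding the handle; no verdict came back.

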